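Load the slide carrier into the slide scanner

TASK

Load the slide carrier into the slide scanner: pick it up by its fin, lay it flat on the deck, nose towards the hood, with its broad part started between the front ends of the two guides, and let go of it. Then, with shut fingers on the middle of its tail wall, push it straight in until it is fully home against the stop; pushed off-centre it jams. Leave the bottle, the tip box and the tube rack undisturbed.

Things in the scene. Friction and masses are not known exactly. Their poses are not given: they have to be found in the camera images.
- scanner: White bench-top slide scanner, fixed. Origin on the bench below the middle of its hood's mouth; x points under the hood (loading direction), z up. Sizes in mm. Flat grey deck 206 wide, top 12 above the bench, from x = -190 to 65. Clear hood over it at x = 0 to 55, underside 40 and top 44 above the deck. Behind it the instrument body, x = 65 to 235, 206 wide, 100 high.
- scanner_mouth (a point): Middle of the hood's mouth at deck level; axes as the scanner. Two black rubber guides, 18 high, inner faces at y = +-81.5, run from x = -120 (open above) to 55. Before each an aluminium lead-in flares out to about y = +-91 at x = -153. The guides grip: pushed off-centre (from about 15) the carrier skews and wedges; a push on the middle frees it.
- scanner_stop (a point): Middle of the foot of the steel stop under the hood, 55 inward of the mouth: the carrier's nose edge touches it when fully home. The carrier's origin is then 15 inward of the mouth and its tail wall stands 25 outside the mouth.
- carrier: Loose flat aluminium slide carrier, 160 wide (y), 80 long (x), 0.25 to 0.5 kg. Origin mid-length, mid-width on its underside; x points to the nose, which goes in first, z up. Plate 10 thick: the tail part x = -40 to 20 is 160 wide (only its ends touch the guides), the nose part x = 20 to 40 is 100 wide. Thin glass slides are part of its top. A fin stands mid-width.
- carrier_fin (a point): Middle of the top edge of the carrier's fin, 34 above its underside, 8 noseward of its origin. The fin, 46 long in x and 8 thick in y, rises from the plate top (10 above the underside): the grip for carrying. It passes under the hood, fingers do not.
- carrier_tail (a point): Middle of the outer face (x = -40) of the carrier's tail wall, 23 above its underside: where to push. The wall is upright, 140 wide, 6 thick, its top 36 above the underside.
- amber_bottle: Bystander: amber bottle with orange cap, 72 in diameter, about 150 high; origin at the centre of its underside.
- tip_box: Bystander: blue pipette tip box with clear lid, 120 x 85 x 75 high; origin at the centre of its underside.
- tube_rack: Bystander: blue tube rack, 200 x 100, 80 high with its tubes; origin at the centre of its underside.
There are look-alikes about, which are no part of the job. Several things have the shape of the carrier; the one meant has the colours described above.

How it is judged:
On the way:
1. the carrier lies flat on the deck, its broad part at least 10 mm between the guides, nose inward, and the fingers have let go of it (x of carrier in the frame of scanner between -0.13 and 0 m and y of carrier in the frame of scanner between -0.012 and 0.012 m and z of carrier in the frame of scanner between 0.009 and 0.016 m and angle between carrier's own z axis and vertical below 0.06 rad and contact force between the fingers and carrier below 0.1 N and angle between the x axis of carrier and the x axis of scanner, either way round below 0.25 rad and x of scanner_stop in the frame of carrier above 0 m), for 0.2 s.
At the end, for the whole second after the job is handed in: The carrier lies flat on the scanner's deck, nose first under the hood, fully home (within 3 mm of the stop), square between the guides (within 6 mm of the centre line, 0.06 rad), released and at rest (x of carrier in the frame of scanner above 0.012 m and y of carrier in the frame of scanner between -0.006 and 0.006 m and z of carrier in the frame of scanner between 0.009 and 0.016 m and angle between carrier's own z axis and vertical below 0.06 rad and angle between the x axis of carrier and the x axis of scanner, either way round below 0.06 rad and contact force between the fingers and carrier below 0.1 N and linear speed of carrier below 0.01 m/s and x of scanner_stop in the frame of carrier above 0 m); the robot touches nothing.
It fails at once if the amber bottle is moved more than 30 mm or tipped (distance of amber_bottle from where it was at the start of the episode above 0.03 m or angle between amber_bottle's own z axis and vertical above 0.3 rad).
It fails at once if the tip box is moved more than 30 mm or tipped (distance of tip_box from where it was at the start of the episode above 0.03 m or angle between tip_box's own z axis and vertical above 0.3 rad).
It fails at once if the tube rack is moved more than 30 mm or tipped (distance of tube_rack from where it was at the start of the episode above 0.03 m or angle between tube_rack's own z axis and vertical above 0.3 rad).
It also fails if it takes over 54 s, if anything falls off the work surface, if the arm or the gripper's body presses on something with over 40 N, if the wrist force passes 120 N, or if a joint passes its speed limit or range.

ROBOT

A 6-joint arm with a two-finger parallel gripper is mounted at the origin on the work surface. World frame = base frame: x ahead of the robot, y to its left, z up, the work surface at z = 0. Lengths are in m, angles in rad, forces in N, time in s.
With the tool pointing down it reaches from about 0.35 to 0.975 m from the base axis. Payload 17.4 kg.
Tool frame: the origin (TCP) lies at the very end of the fingers, on their centre line; the grasp point (between the pads) lies 19 mm behind it; z points along the fingers, y is the line along which they close (so a half turn about z gives the same grasp; the last joint's range is limited). The gripper opens to 85 mm and grips with 20 to 120 N. Pads are 22 mm wide; open, the fingers measure 114 mm over their backs; the gripper's body (76 mm by 85 mm) begins 54 mm behind the grasp point. The pads swing forward as they close: fully open they stand 13 mm farther back than shut.
Start: joints at [1.238, 0.116, 1.442, -0, 1.584, -0.038], TCP at [0.196, 0.646, 0.231] pointing down, gripper open.
Joint ranges: [-2.83, 2.83], [-0.83, 2.19], [0.07, 2.5], [-1.14, 4.28], [0.01, 3], [-2.97, 2.97]. Speed limits (rad/s): [1.89, 1.89, 2.22, 3.14, 3.14, 3.14].

INTERFACE

Orientations are given as a unit quaternion [w, x, y, z].
In Python, from bench import sensors, vision, ticket gives the robot as it stands.
- The arm moves only by the tool move_arm, never from a script. Its arguments are lists of equal length, an entry for each row: "slide": the shift along the world's x, y, z in units of 0.06 m (1.0 is 0.06 m), a list of three; "twist": the turn, a rotation vector about the world's x, y, z in units of 0.12 rad (1.0 is 0.12 rad), a list of three; "jaw": the gripper's target within -1 to 1 (shut at 1, half-way at 0, fully open at -1). A call has exactly 5 rows; each row shifts and turns the commanded pose from where the row before left it; what a row does not reach is not made up. A row lasts 1/8 s, in which the tool goes at most 62.5 mm and 10.7 degrees, less where a joint would pass 70% of its speed; a pose out of reach is approached as far as the arm can. A call with a number of a shift or a turn outside -1 to 1 is refused whole. A call with a gripper value outside its range is refused whole. The fingers move at their own pace and stop on an object; "grip_force" is the grip in N (left out, the last holds). Time passes only in rows, so rows that do not move let the fingers close, or fill a call up. It gives the time, the measured TCP pose, the force, the opening and the grip force at its end, in the units of the state.
- sensors.sense(): the state, without advancing time (a new reading comes with each control period).
- vision.snapshot(name): name is "side" or "top"; returns (picture, depth): 480x640x3 uint8, red, green, blue; 480x640 float32, m along the optical axis (not along the pixel's ray), 0 where there is no reading.
- vision.camera_model(name): a dict with "fx", "fy", "cx", "cy" (pixels), "camera_from_world" (4x4, takes a point from world to camera coordinates). Camera axes: x right, y down, z forward; pixel columns grow to the right and rows downward; lengths in m; the calibration is good to about 2 mm. A picture is of the moment at which its call begins. camera_model takes no time and is no camera call.
- ticket.close_job(): hands the job in; it is judged then, once.
The state is a dict: "t": time; "q": joint angles; "qd": joint speeds; "tau": joint torques, N m; "tool_pos": TCP position; "tcp_rot": TCP orientation; "wrist_force": force on the tool from outside, world axes, zero at the start; "torque": the same for the moment, N m; "width": opening from 0.0 (shut) to 1.0 (fully open); "grasp_force": force on a finger pad.
Only numpy, scipy, OpenCV 4.12 (cv2) and the standard library are available. Lean on these libraries where they do the work, as an engineer would, in place of code of your own. Each camera call takes 0.05 s, during which the arm holds its last target. There are 200 camera calls.

## Working session

There is one attempt and no reset: what is moved stays moved. The work goes in short steps, Python scripts to look and compute and a tool call to move; the robot and the scene stay as the last step left them, time stands still between calls to the robot, and variables do not carry over. Pictures are saved under pics/ and viewed, at most 10 in all, crops included, and the job is handed in when it is done.

Besides the shell and the picture viewer there is one more tool, called after "Call:" as name(argument=value, ...), one argument or row to a line, values as JSON. move_arm: Moves the arm, as the interface text tells. Its arguments: {"type":"object","properties":{"slide":{"type":"array"},"twist":{"type":"array"},"jaw":{"type":"array"},"grip_force":{"type":"number"}},"required":["slide","twist","jaw"]}

```bash
mkdir -p pics; ls; python3 - <<'E'
from bench import sensors, vision
import cv2,numpy as np
for n in("top","side"):
    p,d=vision.snapshot(n); np.savez(f"pics/{n}0.npz",p=p,d=d)
    cv2.imwrite(f"pics/{n}0.png",p[...,::-1]); m=vision.camera_model(n); print(n,m["fx"],m["cx"],m["cy"],np.round(m["camera_from_world"],3).tolist(),(d>0).mean())
s=sensors.sense();print(s["t"],s["tool_pos"],s["tcp_rot"])
E
```

```text
pics
top 437.79271861824077 316.94036208619394 238.41336674418312 [[0.013, -1.0, 0.014, -0.014], [-0.998, -0.014, -0.056, 0.604], [0.056, -0.013, -0.998, 1.093], [0.0, 0.0, 0.0, 1.0]] 0.9959440104166667
side 455.27963420798045 318.65405131573965 232.03410587852576 [[0.989, -0.144, 0.019, -0.594], [-0.084, -0.675, -0.733, 0.094], [0.118, 0.724, -0.68, 1.142], [0.0, 0.0, 0.0, 1.0]] 0.996044921875
0.1 [0.19606288 0.64570641 0.23062374] [-1.12705713e-04  1.46859515e-01  9.89157214e-01 -5.24818639e-04]
```

View pics/top0.png

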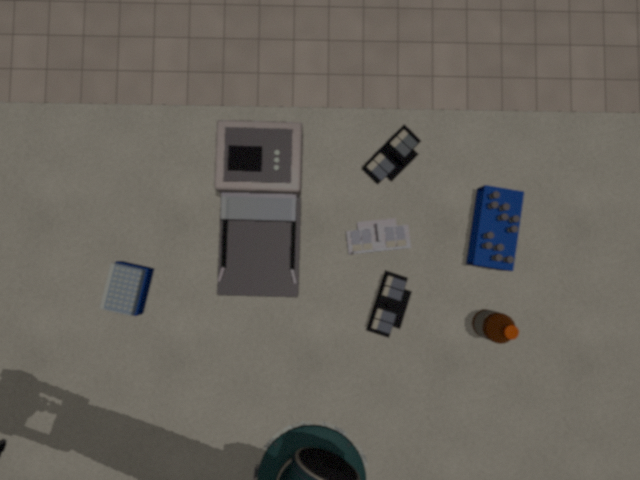

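View pics/side0.png

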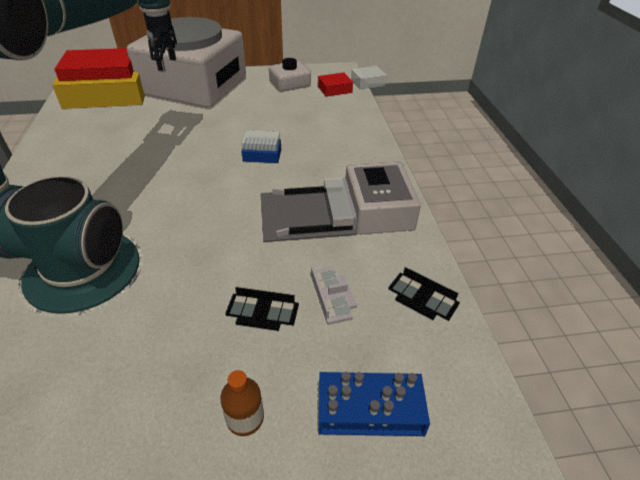

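Top view: the aluminium carrier is at about (378,236), with its narrow nose apparently upwards (+x). The scanner deck is at (259,255) with the hood at row 207, and the two black carriers are look-alikes. Side view: the carrier is at (333,292) and the scanner at (340,205). I'll zoom in and measure.

```bash
cat > h.py <<'E'
import numpy as np,cv2
from bench import vision
def mod(n):
    m=vision.camera_model(n); T=np.array(m["camera_from_world"]); return m,T
def ray(n,u,v):
    m,T=mod(n); R=T[:3,:3]
    d=R.T@np.array([(u-m["cx"])/m["fx"],(v-m["cy"])/m["fy"],1.]); return -R.T@T[:3,3],d
def plane(n,u,v,z):
    o,d=ray(n,u,v); return o+d*(z-o[2])/d[2]
def cloud(n,d):
    m,T=mod(n); v,u=np.mgrid[:480,:640]
    c=np.stack([(u-m["cx"])/m["fx"]*d,(v-m["cy"])/m["fy"]*d,d],-1)
    return (c-T[:3,3])@T[:3,:3]
def tri(a,b):  # two (name,u,v)
    (o,d),(p,e)=ray(*a),ray(*b); s=np.linalg.lstsq(np.c_[d,-e],p-o,rcond=None)[0]
    x,y=o+d*s[0],p+e*s[1]; return (x+y)/2,np.linalg.norm(x-y)
def crop(p,u0,v0,w,h,k,f):
    c=cv2.resize(p[v0:v0+h,u0:u0+w,::-1],None,fx=k,fy=k,interpolation=cv2.INTER_CUBIC)
    return cv2.imwrite(f,c) if f else c
E
python3 - <<'E'
from h import *
t=np.load("pics/top0.npz");s=np.load("pics/side0.npz")
a=crop(t["p"],335,205,90,65,8,None);b=crop(s["p"],290,255,90,75,8,None)
cv2.imwrite("pics/c1.png",cv2.resize(np.vstack([a,b])[:, :],(386,600))) if 0 else None
cv2.imwrite("pics/car.png",np.hstack([cv2.resize(a,(400,289)),cv2.resize(b[:578],(400,321))[:289]]))
crop(t["p"],205,110,110,195,3,"pics/scan.png")
P=cloud("top",t["d"])
for u,v in [(378,236),(362,239),(395,237),(378,226),(375,250),(340,260),(240,280),(260,270),(280,280),(260,206),(260,120+10),(224,245),(296,245)]: print(u,v,P[v,u].round(3))
E
```

```text
378 236 [ 0.612 -0.158  0.036]
362 239 [ 0.605 -0.121  0.015]
395 237 [ 0.611 -0.206  0.01 ]
378 226 [ 0.637 -0.158  0.037]
375 250 [ 0.577 -0.151  0.034]
340 260 [ 0.551 -0.066  0.002]
240 280 [0.497 0.187 0.013]
260 270 [0.523 0.137 0.016]
280 280 [0.498 0.086 0.014]
260 206 [0.68  0.135 0.058]
260 130 [0.855 0.134 0.102]
224 245 [0.584 0.226 0.03 ]
296 245 [0.587 0.047 0.017]
```

View pics/car.png

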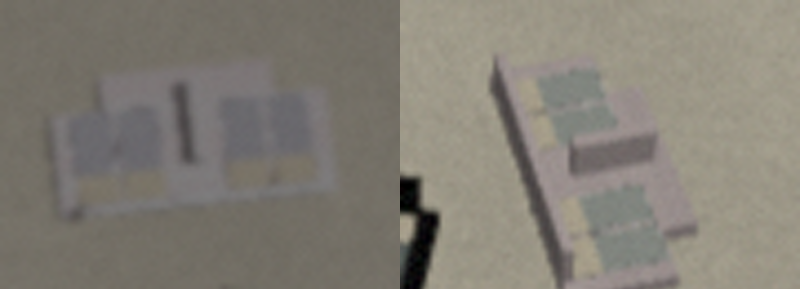

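View pics/scan.png

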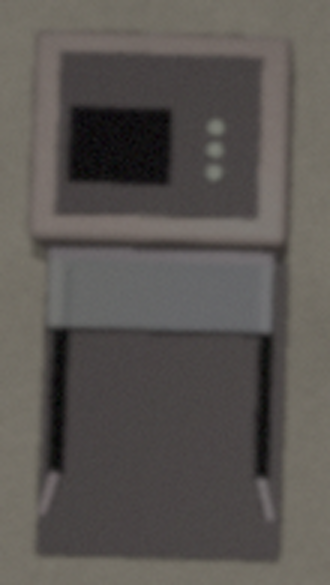

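The crops confirm it: the nose points to +x, the tail wall is at the bottom edge, and the fin is at about (376,232) in the top view. The guides show as black strips from the hood down to the flares at (219,279) and (294,280). Next I'll compute the poses.

```bash
cat > meas.py <<'E'
from h import *
def car(n,p,d,c,r=.13):
    P=cloud(n,d).reshape(-1,3); k=np.hypot(P[:,0]-c[0],P[:,1]-c[1])<r; P=P[k]
    for lo,hi in((.006,.06),(.026,.06)):
        Q=P[(P[:,2]>lo)&(P[:,2]<hi)]
        r_=cv2.minAreaRect((Q[:,:2]*1000).astype(np.float32)); print(n,lo,len(Q),np.round(r_[0],1),np.round(r_[1],1),round(r_[2],2),"zmed",Q[:,2].mean().round(4),np.percentile(Q[:,2],[50,95]).round(4))
E
python3 - <<'E'
from meas import *
D={n:np.load(f"pics/{n}0.npz") for n in("top","side")}
for n in D: car(n,D[n]["p"],D[n]["d"],(.61,-.155),.115)
# black guides in top view
p=D["top"]["p"].astype(int); g=p.max(2)
for r in range(222,266,4):
    print(r,g[r,217:232].tolist(),g[r,286:303].tolist())
P=cloud("top",D["top"]["d"])
B=P[125:185,222:298].reshape(-1,3);print("body z",np.median(B[:,2]))
F=P[250:290,232:285].reshape(-1,3);print("deck z",np.median(F[:,2]))
ps=cloud("side",D["side"]["d"])[205:225,280:325].reshape(-1,3);print("deck z side",np.median(ps[:,2]))
# fin in top: dark pixels columns
print(g[222:245,370:384])
E
```

```text
top 0.006 1899 [ 592.4 -174.4] [191.7 186.9] 2.36 zmed 0.0141 [0.0115 0.0365]
top 0.026 232 [ 571.5 -165. ] [108.5 109.6] 52.1 zmed 0.0356 [0.0359 0.0397]
side 0.006 1767 [ 575.9 -167.1] [158.4 163.9] 7.13 zmed 0.0144 [0.0104 0.0348]
side 0.026 296 [ 571.6 -169.3] [109.  108.1] 51.08 zmed 0.0329 [0.0336 0.0368]
222 [113, 107, 93, 73, 67, 51, 33, 23, 22, 14, 37, 53, 65, 68, 72] [62, 60, 60, 59, 54, 48, 37, 30, 35, 44, 62, 70, 72, 75, 85, 99, 107]
226 [114, 109, 95, 76, 68, 52, 27, 17, 17, 23, 43, 57, 68, 69, 72] [74, 74, 73, 69, 62, 44, 28, 15, 26, 41, 60, 73, 76, 80, 95, 107, 111]
230 [115, 108, 94, 78, 55, 43, 23, 8, 17, 27, 43, 62, 69, 72, 71] [72, 74, 72, 70, 59, 39, 21, 17, 25, 48, 62, 69, 74, 80, 93, 104, 110]
234 [111, 102, 84, 70, 59, 39, 24, 18, 20, 32, 51, 65, 72, 72, 70] [76, 75, 74, 71, 60, 42, 19, 13, 29, 47, 66, 72, 75, 81, 96, 107, 112]
238 [113, 103, 88, 70, 53, 35, 16, 16, 15, 30, 55, 66, 71, 72, 70] [74, 76, 73, 70, 57, 36, 22, 22, 26, 48, 67, 72, 76, 80, 95, 109, 111]
242 [111, 98, 81, 67, 46, 28, 21, 14, 21, 34, 53, 68, 71, 71, 69] [76, 73, 76, 71, 59, 38, 18, 19, 
[... 1472 characters left out ...]
7 121 117 107  89  76  87 108 119 126 123 124 123]
 [107 115 121 119 110  93  79  86 105 120 124 125 124 122]
 [109 116 120 122 116 101  82  85 103 119 122 124 125 124]
 [110 114 122 123 119 103  82  81 103 118 123 124 123 124]
 [112 115 122 124 119 105  85  79 101 118 123 125 125 124]
 [111 117 123 124 119 103  83  77  98 117 124 124 125 123]
 [111 116 123 123 118 106  83  77  93 113 121 124 124 122]
 [112 117 122 123 120 108  88  81  92 107 115 121 123 124]
 [111 116 122 123 120 112 103  94  98 108 115 120 124 125]
 [114 117 122 124 124 119 117 115 117 116 121 122 124 124]
 [117 121 122 124 124 123 124 123 123 124 124 124 125 124]
 [118 122 124 124 124 124 123 126 125 125 124 124 125 125]]
```

```bash
cat >> meas.py <<'E'
def blob(n,d,seed,zmin=.005):
    P=cloud(n,d); m=((P[...,2]>zmin)&(P[...,2]<.06)).astype(np.uint8)
    m=cv2.medianBlur(m,3); _,L=cv2.connectedComponents(m); v,u=seed
    w=L[u-4:u+5,v-4:v+5]; l=np.bincount(w[w>0]).argmax(); return L==l,P
def rect(Q,t):
    r=cv2.minAreaRect((Q[:,:2]*1000).astype(np.float32)); print(t,len(Q),np.round(r[0],1),np.round(r[1],1),round(r[2],2),"z",np.percentile(Q[:,2],[5,50,95]).round(4)); return r
def tops(n,d,seed):
    M,P=blob(n,d,seed); rect(P[M],n+" all")
    H=(M&(P[...,2]>.025)).astype(np.uint8); _,L,S,_=cv2.connectedComponentsWithStats(H,connectivity=8)
    for i in range(1,len(S)):
        if S[i,4]>12:
            rect(P[L==i],f"{n} high{i}"); Q=P[L==i]; print("  mean",Q.mean(0).round(4), "pca deg",np.degrees(np.arctan2(*np.linalg.svd(Q[:,:2]-Q[:,:2].mean(0),full_matrices=0)[2][0][::-1])).round(2))
def edge(g,r,c0,c1,thr):  # subpixel crossing along row, from c0 toward c1
    cs=np.arange(c0,c1,np.sign(c1-c0)); x=g[r,cs]
    i=np.argmax(x<thr); return cs[i-1]+(cs[i]-cs[i-1])*(x[i-1]-thr)/(x[i-1]-x[i])
def guides(p):
    g=p.max(2).astype(float); out=[]
    for c0,c1,z in((240,215,.012),(275,305,.030)):
        X=np.array([plane("top",edge(g,r,c0,c1,45),r,z) for r in range(224,264)])
        k=np.polyfit(X[:,0],X[:,1],1); out.append(k); print("guide y@x=.6",np.polyval(k,.6).round(4),"slope",k[0].round(4),"rms",np.std(X[:,1]-np.polyval(k,X[:,0])).round(4))
    k=np.mean(out,0); print("centre y@.6",np.polyval(k,.6).round(4),"yaw",k[0].round(4),"gap",np.diff([np.polyval(o,.6) for o in out])*np.cos(k[0])); return k
E
python3 - <<'E'
from meas import *
D={n:np.load(f"pics/{n}0.npz") for n in("top","side")}
for n,s in(("top",(362,239)),("side",(325,285))): tops(n,D[n]["d"],s)
k=guides(D["top"]["p"])
p=D["top"]["p"].astype(int).max(2)
# column profiles along the centreline: deck front edge, hood front edge, body
for c in(245,260,275): print(c,"front",p[286:304,c].tolist(),"hood",p[212:228,c].tolist(),"bodyrear",p[112:130,c].tolist())
E
```

```text
top all 1773 [ 605.9 -111.7] [ 84.9 259.4] 9.81 z [0.0075 0.0115 0.0365]
top high2 68 [ 623.2 -159.5] [43.4  9.1] 8.63 z [0.0281 0.0338 0.0382]
  mean [ 0.6239 -0.1586  0.0337] pca deg -173.16
top high9 138 [ 569.3 -111.3] [ 12.4 246.1] 9.9 z [0.0336 0.0368 0.0401]
  mean [ 0.578  -0.1621  0.0445] pca deg -82.52
side all 1641 [ 568.2 -468.6] [783.  108.2] 82.16 z [0.0069 0.0103 0.0348]
side high1 169 [ 577.5 -167.5] [  7.4 139.5] 6.94 z [0.0272 0.0343 0.0371]
  mean [ 0.5774 -0.1734  0.0336] pca deg 96.81
side high6 98 [ 532.2 -497.1] [716.6  44.5] 75.03 z [0.0259 0.0322 0.0351]
  mean [ 0.6195 -0.1701  0.0397] pca deg 76.22
guide y@x=.6 0.2233 slope -0.0158 rms 0.0003
guide y@x=.6 0.0603 slope -0.0192 rms 0.0004
centre y@.6 0.1418 yaw -0.0175 gap [-0.1629456]
245 front [72, 74, 75, 74, 72, 74, 74, 73, 75, 85, 104, 114, 116, 118, 116, 115, 115, 116] hood [103, 102, 103, 103, 104, 101, 94, 75, 66, 68, 71, 71, 71, 72, 69, 71] bodyrear [113, 113, 114, 115, 115, 113, 113, 108, 104, 106, 110, 115, 116, 114, 108, 88, 75, 73]
260 front [74, 74, 73, 75, 74, 71, 74, 74, 74, 79, 91, 108, 116, 117, 119, 117, 116, 115] hood [105, 103, 104, 104, 105, 103, 98, 85, 66, 60, 65, 72, 74, 73, 71, 73] bodyrear [112, 112, 114, 112, 114, 111, 112, 111, 109, 109, 110, 115, 115, 115, 114, 106, 89, 73]
275 front [73, 74, 74, 75, 74, 74, 75, 73, 75, 75, 86, 105, 114, 115, 113, 115, 114, 114] hood [104, 104, 105, 104, 103, 105, 102, 94, 72, 62, 70, 73, 74, 76, 75, 72] bodyrear [115, 112, 114, 114, 114, 113, 113, 113, 107, 103, 105, 112, 115, 115, 113, 106, 93, 77]
```

```bash
python3 - <<'E'
from h import *
for c,r in((245,295.9),(260,296.3),(275,296.6)): print("front",plane("top",c,r,.012).round(4))
for c,r in((245,218.7),(260,219.0),(275,219.6)): print("hood",plane("top",c,r,.056).round(4))
E
```

```text
front [0.4571 0.1736 0.012 ]
front [0.4566 0.1358 0.012 ]
front [0.4563 0.098  0.012 ]
hood [0.6483 0.1713 0.056 ]
hood [0.648  0.1346 0.056 ]
hood [0.6471 0.0979 0.056 ]
```

Call:
move_arm(
  slide=[
    [0.44, -0.84, 0],
    [0.44, -0.84, 0],
    [0.44, -0.84, 0],
    [0.44, -0.84, 0],
    [0.44, -0.84, 0],
  ],
  twist=[
    [0, 0, 0.23],
    [0, 0, 0.23],
    [0, 0, 0.23],
    [0, 0, 0.23],
    [0, 0, 0.23],
  ],
  jaw=[-1, -1, -1, -1, -1],
)

```text
t: 0.72
tool_pos: [0.3285, 0.3922, 0.2311]
tcp_rot: [-0.0, 0.078, 0.997, -0.0]
wrist_force: [0.2, -0.1, 0.2]
width: 0.999
grasp_force: 0.0
```

Call:
move_arm(
  slide=[
    [0.44, -0.84, 0],
    [0.44, -0.84, 0],
    [0.44, -0.84, 0],
    [0.44, -0.84, 0],
    [0.44, -0.84, 0],
  ],
  twist=[
    [0, 0, 0.23],
    [0, 0, 0.23],
    [0, 0, 0.23],
    [0, 0, 0.23],
    [0, 0, 0.23],
  ],
  jaw=[-1, -1, -1, -1, -1],
)

```text
t: 1.35
tool_pos: [0.4606, 0.1401, 0.2313]
tcp_rot: [0.0, 0.009, 1.0, 0.0]
wrist_force: [1.1, 1.1, 0.5]
width: 0.999
grasp_force: 0.0
```

Call:
move_arm(
  slide=[
    [0.45, -0.84, 0],
    [0.45, -0.84, 0],
    [0.45, -0.84, 0],
    [0.45, -0.84, 0],
    [0.45, -0.84, 0],
  ],
  twist=[
    [0, 0, 0.23],
    [0, 0, 0.23],
    [0, 0, 0.23],
    [0, 0, 0.23],
    [0, 0, 0.23],
  ],
  jaw=[-1, -1, -1, -1, -1],
)

```text
t: 1.98
tool_pos: [0.5956, -0.112, 0.231]
tcp_rot: [-0.0, -0.06, 0.998, 0.0]
wrist_force: [0.1, 1.4, 0.1]
width: 0.995
grasp_force: 0.0
```

Call:
move_arm(
  slide=[
    [0.45, -0.81, -0.3],
    [0, 0, -0.8],
    [0, 0, -0.6],
    [0, 0, -0.2],
    [0, 0, 0],
  ],
  twist=[
    [0, 0, 0],
    [0, 0, 0],
    [0, 0, 0],
    [0, 0, 0],
    [0, 0, 0],
  ],
  jaw=[-1, -1, -1, -1, -1],
)

```text
t: 2.6
tool_pos: [0.6221, -0.1586, 0.1174]
tcp_rot: [-0.0, -0.06, 0.998, 0.0]
wrist_force: [0.0, -0.0, 0.5]
width: 0.999
grasp_force: 0.0
```

```bash
python3 - <<'E'
from h import *
p,d=vision.snapshot("side"); np.savez("pics/side1.npz",p=p,d=d); crop(p,240,180,180,150,4,"pics/side1.png")
from bench import sensors
s=sensors.sense();print(s["tool_pos"],s["tcp_rot"],s["q"])
E
```

```text
[ 0.62255941 -0.15869455  0.11862068] [ 5.60244428e-04 -5.96912352e-02  9.98216710e-01 -2.03893434e-04] [-2.89292513e-01  9.70444853e-02  1.64650772e+00 -2.04100783e-08
  1.39684806e+00 -1.97954234e+00]
```

View pics/side1.png

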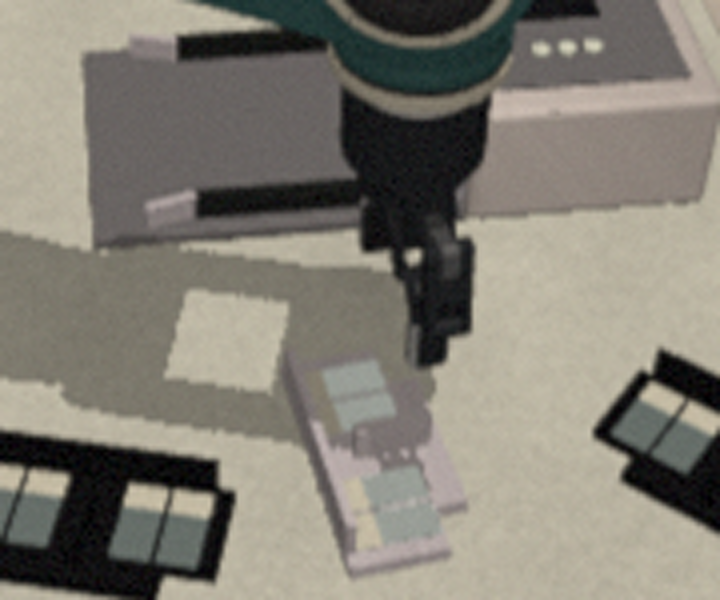

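The arm is directly above the fin (crop about (395,435)), with the fingers straddling it. I'll descend and grip.

Call:
move_arm(
  slide=[
    [0, -0.02, -0.7],
    [0, 0, -0.6],
    [0, 0, -0.34],
    [0, 0, -0.1],
    [0, 0, 0],
  ],
  twist=[
    [0, 0, 0],
    [0, 0, 0],
    [0, 0, 0],
    [0, 0, 0],
    [0, 0, 0],
  ],
  jaw=[-1, -1, -1, -1, -1],
)

```text
t: 3.28
tool_pos: [0.6228, -0.16, 0.0141]
tcp_rot: [0.001, -0.06, 0.998, -0.0]
wrist_force: [0.7, -0.8, -0.0]
width: 1.002
grasp_force: 0.0
```

Call:
move_arm(
  slide=[
    [0, 0, 0],
    [0, 0, 0],
    [0, 0, 0],
    [0, 0, 0],
    [0, 0, 0],
  ],
  twist=[
    [0, 0, 0],
    [0, 0, 0],
    [0, 0, 0],
    [0, 0, 0],
    [0, 0, 0],
  ],
  jaw=[0.4, 1, 1, 1, 1],
  grip_force=50,
)

```text
t: 3.9
tool_pos: [0.6223, -0.1599, 0.0132]
tcp_rot: [0.0, -0.06, 0.998, -0.0]
wrist_force: [0.2, -0.7, 2.7]
width: 0.083
grasp_force: 49.8
```

Call:
move_arm(
  slide=[
    [0, 0, 0.2],
    [0, 0, 0.5],
    [0, 0, 0.7],
    [0, 0, 0.5],
    [0, 0, 0.1],
  ],
  twist=[
    [0, 0, 0],
    [0, 0, 0],
    [0, 0, 0],
    [0, 0, 0],
    [0, 0, 0],
  ],
  jaw=[1, 1, 1, 1, 1],
)

```text
t: 4.53
tool_pos: [0.6228, -0.1601, 0.1354]
tcp_rot: [0.002, -0.06, 0.998, -0.001]
wrist_force: [0.4, -0.1, -3.6]
width: 0.08
grasp_force: 49.0
```

```bash
python3 - <<'E'
from h import *
p,d=vision.snapshot("side"); np.savez("pics/side2.npz",p=p,d=d); crop(p,240,180,180,150,4,"pics/side2.png")
from bench import sensors
s=sensors.sense();print(s["tool_pos"],s["tcp_rot"],s["wrist_force"],s["torque"],s["width"])
E
```

```text
[ 0.62245459 -0.1600318   0.13439702] [ 8.84583346e-04 -5.95636298e-02  9.98224062e-01 -3.37267824e-04] [ 0.65355215 -0.53237371 -2.85970367] [ 0.02407997 -0.09331742 -0.0260547 ] 0.08004164637732905
```

View pics/side2.png

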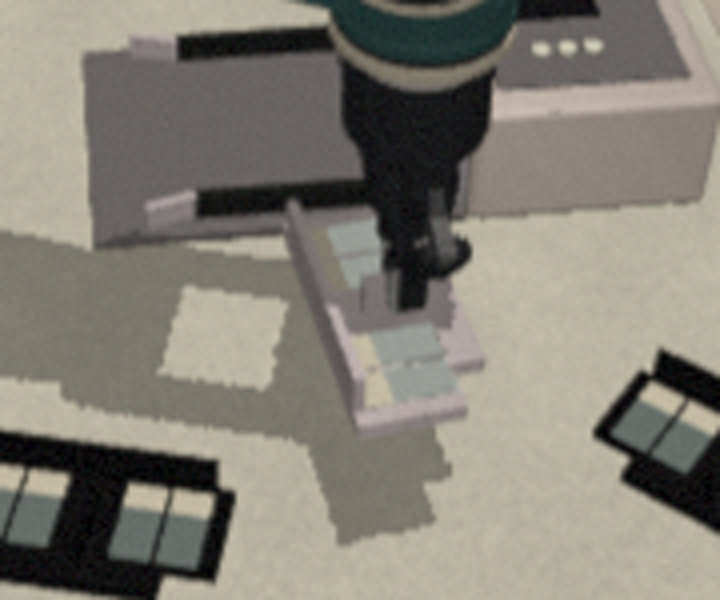

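The carrier is held level by its fin; its tail wall runs in the crop from (290,205) to (360,420). I'll measure its pose relative to the tool.

```bash
cat >> meas.py <<'E'
def wall(P,x0,x1,y0,y1,z0,z1):
    P=P.reshape(-1,3); k=np.all((P>[x0,y0,z0])&(P<[x1,y1,z1]),1); Q=P[k]; r=rect(Q,"wall"); k=np.polyfit(Q[:,1],Q[:,0],1); print(" centre mean",Q.mean(0).round(4),"yaw",-np.arctan(k[0]).round(4),"y range",np.percentile(Q[:,1],[.5,99.5]).round(4)); return Q
E
python3 - <<'E'
from meas import *
d=np.load("pics/side2.npz")["d"]
wall(cloud("side",d),.555,.600,-.28,-.05,.142,.165)
p,d=vision.snapshot("top"); np.savez("pics/top2.npz",p=p,d=d)
wall(cloud("top",d),.555,.600,-.28,-.05,.142,.165)
E
```

```text
wall 231 [ 587.4 -165.5] [ 26.5 139.9] 6.72 z [0.1436 0.1557 0.1586]
 centre mean [ 0.578  -0.1732  0.1535] yaw 0.1174 y range [-0.2359 -0.0977]
wall 101 [ 578.  -159.5] [  5.9 131.3] 6.87 z [0.154  0.1573 0.16  ]
 centre mean [ 0.5802 -0.1782  0.157 ] yaw 0.1109 y range [-0.2235 -0.0945]
```

Call:
move_arm(
  slide=[
    [-0.2, 0.5, 0],
    [-0.34, 0.85, 0],
    [-0.34, 0.85, 0],
    [-0.34, 0.85, 0],
    [-0.34, 0.85, 0],
  ],
  twist=[
    [0, 0, -0.19],
    [0, 0, -0.19],
    [0, 0, -0.19],
    [0, 0, -0.19],
    [0, 0, -0.19],
  ],
  jaw=[1, 1, 1, 1, 1],
)

```text
t: 5.25
tool_pos: [0.527, 0.0754, 0.131]
tcp_rot: [-0.001, -0.002, 1.0, -0.0]
wrist_force: [1.1, 0.7, -3.1]
width: 0.083
grasp_force: 49.2
```

Call:
move_arm(
  slide=[
    [-0.34, 0.85, 0],
    [-0.14, 0.31, -0.3],
    [0, 0, -0.6],
    [0, 0, -0.4],
    [0, 0, 0],
  ],
  twist=[
    [0, 0, -0.19],
    [0, 0, 0],
    [0, 0, 0],
    [0, 0, 0],
    [0, 0, 0],
  ],
  jaw=[1, 1, 1, 1, 1],
)

```text
t: 5.88
tool_pos: [0.4979, 0.1433, 0.0518]
tcp_rot: [-0.003, 0.009, 1.0, -0.001]
wrist_force: [-0.2, -0.3, -3.2]
width: 0.082
grasp_force: 49.3
```

```bash
python3 - <<'E'
from meas import *
from bench import sensors
s=sensors.sense();print(s["tool_pos"],s["tcp_rot"],s["wrist_force"])
z=s["tool_pos"][2]-.0132; x=s["tool_pos"][0]
for n in("side","top"):
    p,d=vision.snapshot(n); np.savez(f"pics/{n}3.npz",p=p,d=d); wall(cloud(n,d),x-.075,x-.03,.04,.25,z+.02,z+.042)
crop(p,190,180,150,125,5,"pics/top3.png")
E
```

```text
[0.497908   0.14332654 0.05177475] [-2.63690592e-03  8.71407179e-03  9.99958339e-01 -6.57007247e-04] [-0.17310248 -0.28854194 -3.1930706 ]
wall 85 [452.8 140.7] [143.2   6. ] 88.94 z [0.0651 0.0732 0.0756]
 centre mean [0.4527 0.1325 0.0725] yaw -0.0156 y range [0.0701 0.2108]
wall 11 [453.4  79.6] [5.1 7.4] 0.44 z [0.0748 0.078  0.0798]
 centre mean [0.4537 0.0795 0.0775] yaw -0.0247 y range [0.0759 0.0833]
```

View pics/top3.png

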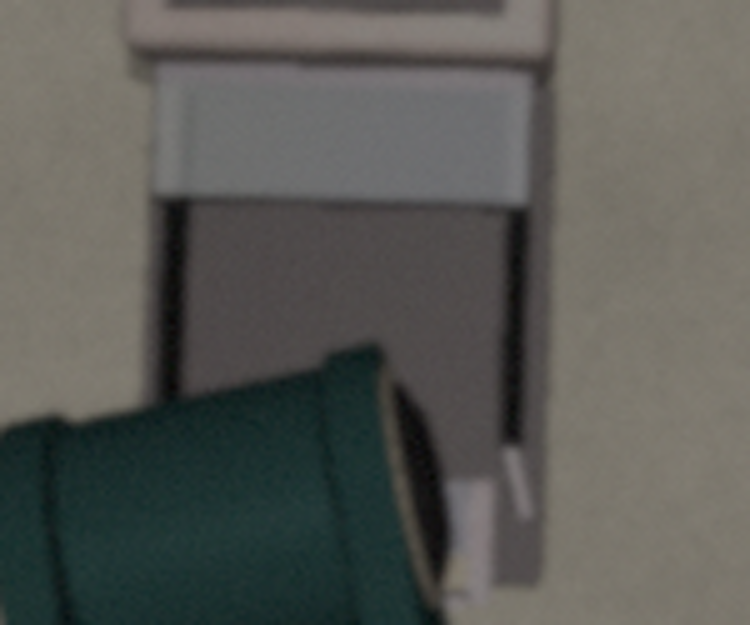

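The top crop shows the carrier's right end (column about 495) roughly in line with the right guide, so it sits a few mm too far to -y. I'll get this from sub-pixel edges in the same picture.

```bash
python3 - <<'E'
from meas import *
p=np.load("pics/top3.npz")["p"]; g=p.max(2).astype(int)
for r in range(274,304,3): print(r,g[r,278:300].tolist())
k=[]
gg=g.astype(float)
X=np.array([plane("top",edge(gg,r,275,305,45),r,.030) for r in range(224,264)]); k=np.polyfit(X[:,0],X[:,1],1); print("right guide y@.46,.5",np.polyval(k,[.46,.5]).round(4))
for u in(287,288,289,290): print(u,plane("top",u,285,.0486).round(4),plane("top",u,296,.0486).round(4))
s=np.load("pics/side3.npz")["p"]; crop(s,240,175,130,75,6,"pics/side3.png")
E
```

```text
274 [50, 70, 78, 82, 81, 82, 83, 82, 84, 83, 82, 82, 84, 99, 116, 119, 106, 90, 79, 79, 89, 103]
277 [53, 87, 106, 112, 112, 112, 119, 123, 125, 122, 109, 92, 82, 83, 98, 116, 117, 100, 89, 84, 91, 104]
280 [36, 68, 98, 112, 118, 120, 129, 131, 132, 127, 112, 91, 83, 80, 88, 108, 120, 114, 96, 85, 91, 107]
283 [27, 56, 90, 111, 118, 125, 130, 132, 131, 126, 109, 90, 81, 82, 84, 93, 99, 102, 92, 85, 88, 105]
286 [19, 45, 75, 101, 116, 122, 128, 131, 130, 125, 110, 91, 81, 81, 82, 83, 82, 83, 82, 84, 95, 111]
289 [24, 46, 81, 105, 115, 123, 129, 132, 130, 120, 104, 89, 81, 81, 81, 82, 83, 80, 81, 83, 95, 111]
292 [36, 75, 104, 122, 128, 130, 132, 133, 129, 119, 102, 88, 83, 82, 80, 83, 81, 82, 81, 83, 96, 110]
295 [68, 99, 121, 127, 130, 131, 132, 131, 129, 119, 103, 88, 81, 80, 82, 81, 81, 82, 84, 88, 104, 117]
298 [73, 93, 101, 103, 107, 112, 123, 130, 129, 124, 121, 119, 118, 118, 117, 116, 116, 115, 117, 119, 122, 121]
301 [70, 102, 120, 125, 127, 122, 122, 126, 125, 124, 122, 124, 124, 123, 123, 124, 123, 124, 125, 124, 123, 122]
right guide y@.46,.5 [0.0625 0.0618]
287 [0.4876 0.0663 0.0486] [0.4609 0.0658 0.0486]
288 [0.4877 0.0638 0.0486] [0.4609 0.0634 0.0486]
289 [0.4877 0.0614 0.0486] [0.4609 0.061  0.0486]
290 [0.4877 0.059  0.0486] [0.461  0.0585 0.0486]
```

View pics/side3.png

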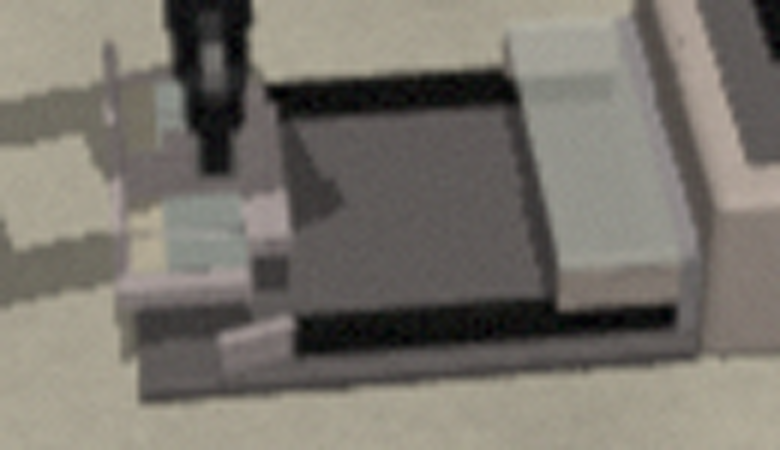

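The right end lies 1.3 mm inside the guide line (1.5 expected), so it is well centred. I'll lower it in the flare, then ease it forward.

Call:
move_arm(
  slide=[
    [0, 0, -0.2],
    [0, 0, -0.15],
    [0, 0, -0.06],
    [0, 0, -0.02],
    [0, 0, 0],
  ],
  twist=[
    [0, 0, 0],
    [0, 0, 0],
    [0, 0, 0],
    [0, 0, 0],
    [0, 0, 0],
  ],
  jaw=[1, 1, 1, 1, 1],
)

```text
t: 6.6
tool_pos: [0.4998, 0.1437, 0.0293]
tcp_rot: [0.0, 0.009, 1.0, 0.0]
wrist_force: [-0.4, 0.4, -3.9]
width: 0.083
grasp_force: 49.4
```

Call:
move_arm(
  slide=[
    [0, 0, -0.03],
    [0, 0, -0.02],
    [0, 0, -0.01],
    [0, 0, 0],
    [0, 0, 0],
  ],
  twist=[
    [0, 0, 0],
    [0, 0, 0],
    [0, 0, 0],
    [0, 0, 0],
    [0, 0, 0],
  ],
  jaw=[1, 1, 1, 1, 1],
)

```text
t: 7.22
tool_pos: [0.4997, 0.1437, 0.0255]
tcp_rot: [0.0, 0.009, 1.0, -0.0]
wrist_force: [-0.4, -0.4, -3.3]
width: 0.081
grasp_force: 49.4
```

Call:
move_arm(
  slide=[
    [0.1, 0, 0],
    [0.1, 0, 0],
    [0.1, 0, 0],
    [0.1, 0, 0],
    [0.1, -0.01, 0],
  ],
  twist=[
    [0, 0, 0],
    [0, 0, 0],
    [0, 0, 0],
    [0, 0, 0],
    [0, 0, 0],
  ],
  jaw=[1, 1, 1, 1, 1],
)

```text
t: 7.85
tool_pos: [0.5302, 0.1431, 0.0254]
tcp_rot: [-0.0, 0.009, 1.0, 0.0]
wrist_force: [-0.8, -0.8, -4.9]
width: 0.079
grasp_force: 49.4
```

Call:
move_arm(
  slide=[
    [0.06, 0, 0],
    [0.06, 0, 0],
    [0, 0, -0.015],
    [0, 0, -0.015],
    [0, 0, 0],
  ],
  twist=[
    [0, 0, 0],
    [0, 0, 0],
    [0, 0, 0],
    [0, 0, 0],
    [0, 0, 0],
  ],
  jaw=[1, 1, 1, 1, 1],
)

```text
t: 8.48
tool_pos: [0.5375, 0.1431, 0.0252]
tcp_rot: [0.001, 0.009, 1.0, 0.0]
wrist_force: [-3.9, -3.2, 11.2]
width: 0.08
grasp_force: 51.5
```

Call:
move_arm(
  slide=[
    [0, 0, 0.02],
    [0, 0, 0],
    [0, 0, 0],
    [0, 0, 0.2],
    [0, 0, 0.5],
  ],
  twist=[
    [0, 0, 0],
    [0, 0, 0],
    [0, 0, 0],
    [0, 0, 0],
    [0, 0, 0],
  ],
  jaw=[0, -0.5, -0.5, -0.5, -0.5],
)

```text
t: 9.1
tool_pos: [0.5363, 0.143, 0.0668]
tcp_rot: [-0.001, 0.009, 1.0, -0.0]
wrist_force: [0.7, -0.2, 0.3]
width: 0.747
grasp_force: 0.0
```

Call:
move_arm(
  slide=[
    [-0.5, 0, 0.7],
    [-0.8, 0.01, 0],
    [-0.8, 0.01, 0],
    [0, 0, 0],
    [0, 0, 0],
  ],
  twist=[
    [0, 0, 0],
    [0, 0, 0],
    [0, 0, 0],
    [0, 0, 0],
    [0, 0, 0],
  ],
  jaw=[-0.5, 0, 1, 1, 1],
)

```text
t: 9.72
tool_pos: [0.4115, 0.1444, 0.1098]
tcp_rot: [0.001, 0.009, 1.0, 0.0]
wrist_force: [-0.5, -0.2, 0.8]
width: -0.001
grasp_force: 0.0
```

```bash
python3 - <<'E'
from meas import *
from bench import sensors
s=sensors.sense();print(s["t"],s["tool_pos"],s["tcp_rot"],s["width"])
for n in("side","top"):
    p,d=vision.snapshot(n); np.savez(f"pics/{n}4.npz",p=p,d=d); wall(cloud(n,d),.475,.510,.05,.235,.035,.06)
    if n=="side": a=crop(p,240,165,130,75,5,None)
cv2.imwrite("pics/both4.png",np.vstack([cv2.resize(a,(520,300)),cv2.resize(crop(p,190,185,130,75,4,None),(520,300))]))
E
```

```text
9.725 [0.41145647 0.14439743 0.10984518] [8.04034078e-04 8.71814907e-03 9.99961652e-01 2.04705917e-04] -0.0009821417371866986
wall 77 [492.3 142.4] [142.6   5.9] 88.97 z [0.0403 0.0466 0.0492]
 centre mean [0.4921 0.1354 0.046 ] yaw -0.0188 y range [0.0716 0.2127]
wall 155 [494.2 154.6] [157.4  11.1] 86.44 z [0.0447 0.0484 0.0515]
 centre mean [0.4934 0.144  0.048 ] yaw -0.0197 y range [0.0761 0.2195]
```

View pics/both4.png

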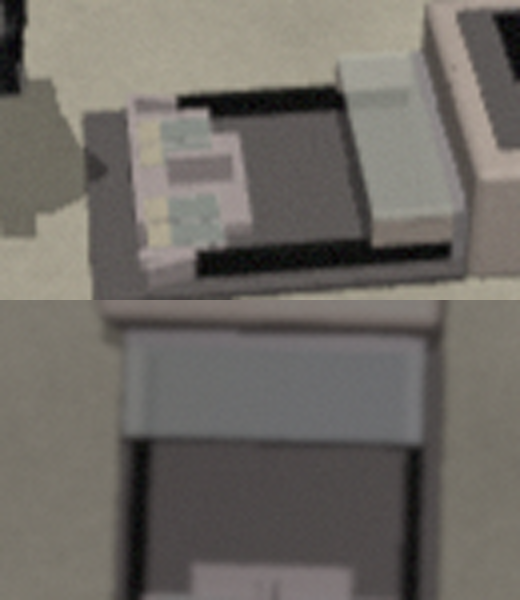

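The carrier is placed flat and square, with its broad part started between the guides. Now I'll lower the shut fingers behind the tail wall and push along the centre line.

Call:
move_arm(
  slide=[
    [0, 0.01, -0.5],
    [0, 0, -0.6],
    [0, 0, -0.26],
    [0.4, -0.007, 0],
    [0.4, -0.007, 0],
  ],
  twist=[
    [0, 0, 0],
    [0, 0, 0],
    [0, 0, 0],
    [0, 0, 0],
    [0, 0, 0],
  ],
  jaw=[1, 1, 1, 1, 1],
)

```text
t: 10.45
tool_pos: [0.4602, 0.1441, 0.0277]
tcp_rot: [0.0, 0.009, 1.0, 0.0]
wrist_force: [0.8, -1.0, 0.3]
width: -0.001
grasp_force: 0.0
```

Call:
move_arm(
  slide=[
    [0.15, -0.003, 0],
    [0.1, -0.002, 0],
    [0.1, -0.002, 0],
    [0.1, -0.002, 0],
    [0.1, -0.002, 0],
  ],
  twist=[
    [0, 0, 0],
    [0, 0, 0],
    [0, 0, 0],
    [0, 0, 0],
    [0, 0, 0],
  ],
  jaw=[1, 1, 1, 1, 1],
)

```text
t: 11.08
tool_pos: [0.492, 0.1434, 0.0274]
tcp_rot: [-0.0, 0.009, 1.0, 0.0]
wrist_force: [-4.4, 0.4, 2.4]
width: -0.0
grasp_force: 2.0
```

Call:
move_arm(
  slide=[
    [0.15, -0.003, 0],
    [0.15, -0.003, 0],
    [0.15, -0.003, 0],
    [0.15, -0.003, 0],
    [0.15, -0.003, 0],
  ],
  twist=[
    [0, 0, 0],
    [0, 0, 0],
    [0, 0, 0],
    [0, 0, 0],
    [0, 0, 0],
  ],
  jaw=[1, 1, 1, 1, 1],
)

```text
t: 11.7
tool_pos: [0.5375, 0.1425, 0.0273]
tcp_rot: [-0.0, 0.009, 1.0, 0.0]
wrist_force: [-5.3, -0.4, 4.5]
width: -0.001
grasp_force: 2.9
```

```bash
python3 - <<'E'
from meas import *
from bench import sensors
s=sensors.sense();print(s["tool_pos"],s["wrist_force"],s["torque"])
x=s["tool_pos"][0]
p,d=vision.snapshot("side"); wall(cloud("side",d),x+.012,x+.025,.05,.235,.035,.06)
E
```

```text
[0.53752481 0.14249033 0.02732648] [-5.31968941 -0.44444039  4.54430515] [0.01504938 0.85165695 0.01425334]
wall 34 [552.  108.8] [ 4.6 78.8] 0.39 z [0.0411 0.0469 0.0492]
 centre mean [0.5519 0.1071 0.0463] yaw -0.0105 y range [0.0694 0.1473]
```

Call:
move_arm(
  slide=[
    [0.16, -0.003, 0],
    [0.16, -0.003, 0],
    [0.16, -0.003, 0],
    [0.16, -0.003, 0],
    [0.16, -0.003, 0],
  ],
  twist=[
    [0, 0, 0],
    [0, 0, 0],
    [0, 0, 0],
    [0, 0, 0],
    [0, 0, 0],
  ],
  jaw=[1, 1, 1, 1, 1],
)

```text
t: 12.38
tool_pos: [0.5855, 0.1415, 0.0272]
tcp_rot: [-0.0, 0.009, 1.0, -0.0]
wrist_force: [-2.7, -0.6, 0.6]
width: 0.002
grasp_force: 1.6
```

Call:
move_arm(
  slide=[
    [0.08, -0.001, 0],
    [0.08, -0.001, 0],
    [0.08, -0.001, 0],
    [0.06, -0.001, 0],
    [0.04, -0.001, 0],
  ],
  twist=[
    [0, 0, 0],
    [0, 0, 0],
    [0, 0, 0],
    [0, 0, 0],
    [0, 0, 0],
  ],
  jaw=[1, 1, 1, 1, 1],
)

```text
t: 13.0
tool_pos: [0.6055, 0.1413, 0.0273]
tcp_rot: [-0.0, 0.009, 1.0, -0.0]
wrist_force: [-1.9, -0.2, 0.5]
width: 0.0
grasp_force: 1.3
```

Call:
move_arm(
  slide=[
    [0.03, 0, 0],
    [0.03, -0.001, 0],
    [0.03, 0, 0],
    [0.03, -0.001, 0],
    [0.03, 0, 0],
  ],
  twist=[
    [0, 0, 0],
    [0, 0, 0],
    [0, 0, 0],
    [0, 0, 0],
    [0, 0, 0],
  ],
  jaw=[1, 1, 1, 1, 1],
)

```text
t: 13.62
tool_pos: [0.6101, 0.1411, 0.0272]
tcp_rot: [-0.006, 0.009, 1.0, -0.001]
wrist_force: [-59.7, -4.3, 34.0]
width: -0.005
grasp_force: 30.1
```

The stop was reached at the predicted place (force jumped to 60 N at x = 0.610). I'll back off and check.

Call:
move_arm(
  slide=[
    [-0.15, 0, 0],
    [-0.4, 0, 0],
    [-0.8, 0, 0],
    [-0.8, 0, 0.5],
    [-0.5, 0, 0.8],
  ],
  twist=[
    [0, 0, 0],
    [0, 0, 0],
    [0, 0, 0],
    [0, 0, 0],
    [0, 0, 0],
  ],
  jaw=[1, 1, 1, 1, 1],
)

```text
t: 14.25
tool_pos: [0.4531, 0.1409, 0.105]
tcp_rot: [-0.001, 0.009, 1.0, -0.0]
wrist_force: [-0.7, 0.4, 0.7]
width: -0.002
grasp_force: 0.0
```

```bash
python3 - <<'E'
from meas import *
from bench import sensors
s=sensors.sense();print(s["t"],s["tool_pos"],s["wrist_force"])
for n in("side","top"):
    p,d=vision.snapshot(n); Q=wall(cloud(n,d),.605,.645,.05,.235,.037,.056)
    if n=="side": a=crop(p,240,165,130,75,5,None)
cv2.imwrite("pics/both5.png",np.vstack([cv2.resize(a,(520,300)),cv2.resize(crop(p,190,185,130,75,4,None),(520,300))]))
E
```

```text
14.25 [0.45310243 0.14092811 0.10498685] [-0.70176162  0.38151616  0.70852026]
wall 92 [624.3 142. ] [148.4   6.6] 89.02 z [0.0388 0.0463 0.049 ]
 centre mean [0.6237 0.1332 0.0455] yaw -0.0176 y range [0.0683 0.2137]
wall 160 [625.  142.6] [138.6   6.2] 89.15 z [0.0428 0.0482 0.0517]
 centre mean [0.625  0.1431 0.048 ] yaw -0.0136 y range [0.0736 0.2115]
```

View pics/both5.png

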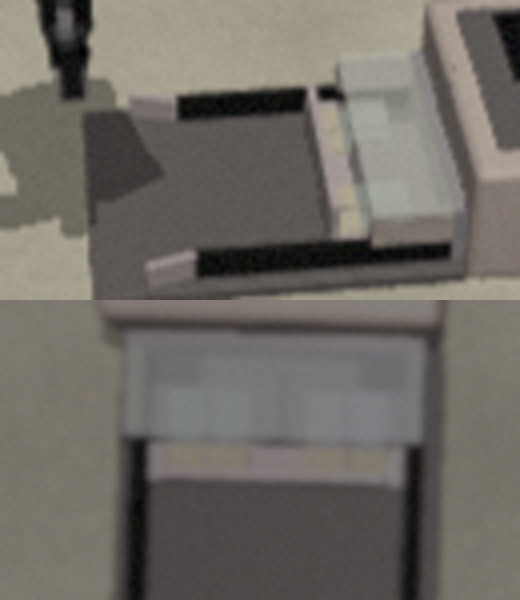

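The carrier is home: the wall centre is at x = 0.625 as expected, it sits square between the guides, and the arm is clear.

```bash
python3 -c "
from bench import ticket
print(ticket.close_job())"
```

```text
the job is handed in; nothing more can be done
None
```

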